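# Slide the brush tray home under the bench rack

### The arm

A 7-joint arm with a two-finger parallel gripper is mounted at the origin on the work surface. World frame = base frame: x ahead of the robot, y to its left, z up, the work surface at z = 0. Lengths are in m, angles in rad, forces in N, time in s.
With the tool pointing down it reaches from about 0.425 to 0.925 m from the base axis. Payload 6.8 kg.
Tool frame: the origin (TCP) lies on the front face of the gripper's body, between the roots of the fingers; the fingertips stand 73 mm ahead of it and the grasp point (between the pads) lies 54 mm ahead of it; z points along the fingers, y is the line along which they close (so a half turn about z gives the same grasp; the last joint's range is limited). The gripper opens to 85 mm and grips with 20 to 120 N. Pads are 22 mm wide; open, the fingers measure 114 mm over their backs; the gripper's body (76 mm by 85 mm) begins 54 mm behind the grasp point. The pads swing forward as they close: fully open they stand 13 mm farther back than shut.
Start: joints at [-1.387, 0.477, 0.022, 1.555, -0.011, 1.109, -0.083], TCP at [0.194, 0.646, 0.304] pointing down, gripper open.
Joint ranges: [-2.96, 2.96], [-0.34, 2.1], [-1.41, 1.46], [0.24, 2.44], [-1.37, 4.51], [0.17, 1.92], [-2.96, 2.96]. Speed limits (rad/s): [2.39, 2.39, 3.14, 3.14, 3.14, 3.14, 3.14].

### API

Orientations are given as a unit quaternion [w, x, y, z].
In Python, from station import bot, optics gives the robot as it stands.
- The arm moves only by the tool drive_tool, never from a script. Its argument "deltas" is a list of rows, each an object with "gripper": the closure in counts, from 0 (fully open) to 255 (shut); "offset": the shift along the tool's x, y, z in units of 1000 mm (1.0 is 1000 mm), a list of three; "angular": the turn, a rotation vector about the tool's x, y, z in units of 45 degrees (1.0 is 45 degrees), a list of three. In form: [{"gripper": gripper, "offset": [dx, dy, dz], "angular": [rx, ry, rz]}, ...]. A call has 1 to 5 rows; each row is the pose to reach, as a shift and turn from the pose commanded when the call began, along the tool's axes at that moment; what a row does not reach only later rows make up. A row lasts 1/10 s, in which the tool goes at most 50 mm and 8.59 degrees, less where a joint would pass 70% of its speed; a pose out of reach is approached as far as the arm can. A call with a number of a shift or a turn outside -1 to 1 is refused whole. A call with a gripper value outside its range is refused whole. The fingers move at their own pace and stop on an object; "grip_force" is the grip in N (left out, the last holds). Time passes only in rows, so rows that repeat a pose let the fingers close. It gives the time, the measured TCP pose, the force, the opening and the grip force at its end, in the units of the state.
- bot.get_obs(): the state, without advancing time (a new reading comes with each control period).
- optics.read_camera(name): name is "scene" or "side" or "wrist"; returns the picture (480x640x3 uint8, blue, green, red); there is no depth.
- optics.camera_model(name): a dict with "fx", "fy", "cx", "cy" (pixels), "dist" ([k1, k2, p1, p2, k3] as OpenCV has them; the pictures are not rectified), "cam_to_world" (4x4, takes a point from camera to world coordinates). Camera axes: x right, y up, looking along -z (the intrinsics and any distortion apply to the point x, -y, -z); pixel columns grow to the right and rows downward; lengths in m; the calibration is good to about 2 mm. A picture is of the moment at which its call begins: read the wrist's pose just before it. camera_model takes no time and is no camera call; for the wrist camera it gives the pose at the moment of the call.
- bot.hand_in(): hands the job in; it is judged then, once.
The state is a dict: "t": time; "q": joint angles; "joint_vel": joint speeds; "joint_torque": joint torques, N m; "eef_pos": TCP position; "tool_rot": TCP orientation; "contact_force": force on the tool from outside, world axes, zero at the start; "torque": the same for the moment, N m; "gripper_width": opening from 0.0 (shut) to 1.0 (fully open); "grasp_force": force on a finger pad.
Only numpy, scipy, OpenCV 4.12 (cv2) and the standard library are available. Lean on these libraries where they do the work, as an engineer would, in place of code of your own. Each camera call takes 0.05 s, during which the arm holds its last target. There are 200 camera calls.

### The job

Put the brush tray away: keep it down on the bench top and slide it back end first into the middle bay under the low rack, square to the bay, without touching the underside of the rack's board. Push it gently until its back end has met the sprung stop hidden at the back of the bay and is pressing its pad in a little, then let go and leave it there, still resting against the pad. Do not push hard against the rack or the stop, and leave the loose paint tub, the bottle and the roller alone.

Things in the scene. Friction and masses are not known exactly. Their poses are not given: they have to be found in the camera images.
- tray: Open plywood tray of brushes and small paint pots, 130 mm long (its x) by 150 mm wide (its y) by 42 mm high, 0.33 to 0.6 kg, standing loose on the bench. Origin at the centre of its underside, z up, +x towards its back end, which goes into the bay first; the handle is on its -x end. Dragging it over the bench takes a fairly steady 3 to 12 N, more if the grasp presses it down.
- tray_grip (a point): Point to grip on the tray's handle: an upright wooden fin in the middle of the tray's front (-x) end, 14 mm thick (along the tray's y), 55 mm long (along x) and from 5 to 42 mm above the bench. This point is 103 mm ahead of the tray's origin towards -x, 38 mm clear of the tray's front wall, 26 mm above the bench. The fin can be pinched from above with the fingers closing along the tray's y.
- tray_back (a point): Middle of the tray's back (+x) face, 65 mm behind the origin, 20 mm above its underside.
- rack: Low plain wooden rack fixed to the bench, open towards the robot. Origin on the bench top at the middle of the front edge, x pointing into the bay, y across it, z up. The middle bay is 169 mm wide between upright wooden cheeks that run from 5 to 205 mm behind the origin. The rack is 440 mm wide; its narrower side bays are not used.
- board: The rack's top board, fixed: 210 mm deep (front edge above the rack's origin) by 440 mm wide by 18 mm thick. Its underside is 52 mm above the bench, its top 70 mm. Origin at the middle of its front edge on the underside, axes as the rack's. It hides the stop from above. Two paint tubs, 95 and 85 mm high, are stuck fast on it, right and left of the middle bay, over 70 mm back from its front edge.
- stop: Steel block of the sprung stop, 22 x 50 x 45 mm, fixed at the back of the middle bay; origin on the bench on the bay's centreline, 155 mm in front of the block's centre, 40 mm behind the rack's origin. The rod stands out towards the front and carries a rubber pad 70 mm wide, centred 20 mm up. The pad gives 12 mm on a spring of 0.45 N/mm (5.4 N fully in), then hits solid.
- stop_axis (a point): Point on the bay's centreline 55 mm behind the rack's front edge, 20 mm up: the foremost place of the pad's free face. How far the rod is set out varies and cannot be measured: the pad's free face is anywhere from 55 to 115 mm behind the front edge, so the tray's front wall ends 3 to 75 mm outside the board. Friction on the bench holds the tray against the spring once let go.
- bottle: Amber glass bottle, 60 mm across, 150 mm high, standing on the bench to the robot's left; origin at the centre of its underside. Leave alone.
- roller: Paint roller lying on the bench to the robot's right: grey sleeve 120 mm long and 44 mm thick at the origin, across its x, black handle reaching 200 mm to its -x. Leave alone.
- tub: Loose white plastic paint tub, 97 mm across the rim, 95 mm high, standing on the bench near the robot on its right; origin at the centre of its underside. Leave alone.
Things that resemble listed ones, but are neither listed nor needed, are in the scene too. Of the things shaped like the tray, the plywood one is meant.

How it is judged:
On the way, in this order (a step that is already met when the one before it is completed fails the run):
1. the tray's back end is under the board, in the middle bay (x of tray_back in the frame of rack above 0.02 m and y of tray_back in the frame of rack between -0.03 and 0.03 m), for 0.1 s.
2. the tray presses on the sprung stop (contact force between tray and stop above 0.7 N), for 0.2 s.
At the end, for the whole second after the job is handed in: The tray is at rest flat on the bench in the middle bay, its back end at least 50 mm behind the rack's front edge, within 0.08 rad of square to it, let go, and still pressing on the pad of the sprung stop with more than 0.3 N (contact force between tray and stop above 0.3 N and x of tray_back in the frame of rack above 0.05 m and angle between the x axis of tray and the x axis of rack, either way round below 0.08 rad and height (world z) of tray below 0.004 m and angle between tray's own z axis and vertical below 0.03 rad and linear speed of tray below 0.01 m/s); the robot touches nothing.
It fails at once if the tray touches the underside of the board (more than 1 N) (contact force between tray and board above 1 N).
It fails at once if the tray is lifted more than 20 mm off the bench (height (world z) of tray above 0.02 m).
It fails at once if the stop is pushed with more than 12 N (contact force between tray and stop above 12 N).
It fails at once if the tray or the robot pushes on the rack with more than 15 N (contact force between any of tray, the arm and rack above 15 N).
It fails at once if a bystander is moved more than 20 mm (distance of any of tub, bottle, roller from where it was at the start of the episode above 0.02 m).
It also fails if it takes over 58 s, if anything falls off the work surface, if the arm or the gripper's body presses on something with over 40 N, if the wrist force passes 120 N, or if a joint passes its speed limit or range.

## Working session

There is one attempt and no reset: what is moved stays moved. The work goes in short steps, Python scripts to look and compute and a tool call to move; the robot and the scene stay as the last step left them, time stands still between calls to the robot, and variables do not carry over. Pictures are saved under pics/ and viewed, at most 10 in all, crops included, and the job is handed in when it is done.

Besides the shell and the picture viewer there is one more tool, called after "Request:" as name(argument=value, ...), one argument or row to a line, values as JSON. drive_tool: Moves the arm, as the interface text tells. Its arguments: {"type":"object","properties":{"deltas":{"type":"array"},"grip_force":{"type":"number"}},"required":["deltas"]}

```bash
mkdir -p pics; ls; python3 - <<'E'
from station import bot, optics
import cv2
o=bot.get_obs(); print({k:o[k] for k in('t','eef_pos','tool_rot','gripper_width')})
for n in('scene','side'):
    cv2.imwrite(f'pics/{n}0.png',optics.read_camera(n)); m=optics.camera_model(n); print(n,m)
E
```

```text
pics
{'t': 0.0, 'eef_pos': array([0.19403873, 0.64603766, 0.30292356]), 'tool_rot': array([-7.82811719e-05,  1.45352205e-01,  9.89379552e-01, -9.12332175e-04]), 'gripper_width': 1.0016088569672659}
scene {'fx': 455.8086463997871, 'fy': 455.8086463997871, 'cx': 315.28183291303736, 'cy': 240.7725099652174, 'dist': array([-0.10162447,  0.        ,  0.        ,  0.        ,  0.        ]), 'cam_to_world': array([[-0.53354726, -0.48828023,  0.69058651,  1.3496528 ],
       [ 0.84576726, -0.30585423,  0.43718524,  0.48431584],
       [-0.0022501 ,  0.81733445,  0.57615912,  0.74056987],
       [ 0.        ,  0.        ,  0.        ,  1.        ]])}
side {'fx': 470.66307802357363, 'fy': 470.66307802357363, 'cx': 318.582676538312, 'cy': 236.6608532899533, 'dist': array([0.02326625, 0.        , 0.        , 0.        , 0.        ]), 'cam_to_world': array([[ 8.58884754e-01,  3.66888239e-01, -3.57365359e-01,
         1.90564015e-01],
       [-5.12168385e-01,  6.14267923e-01, -6.00298646e-01,
        -6.46511575e-01],
       [-7.24436110e-04,  6.98618593e-01,  7.15493911e-01,
         7.93483126e-01],
       [ 0.00000000e+00,  0.00000000e+00,  0.00000000e+00,
         1.00000000e+00]])}
```

View pics/scene0.png

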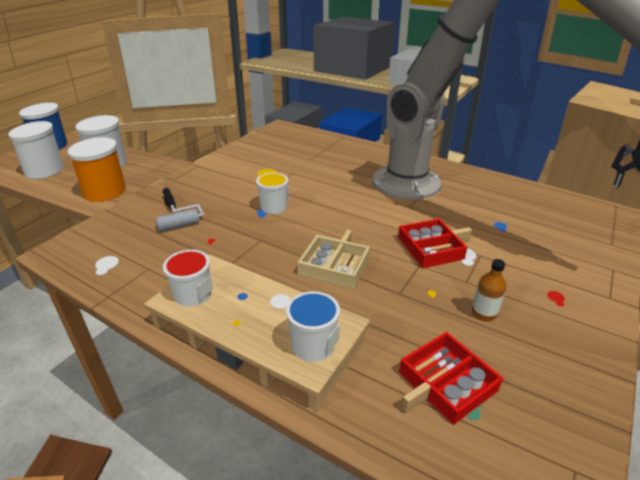

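View pics/side0.png

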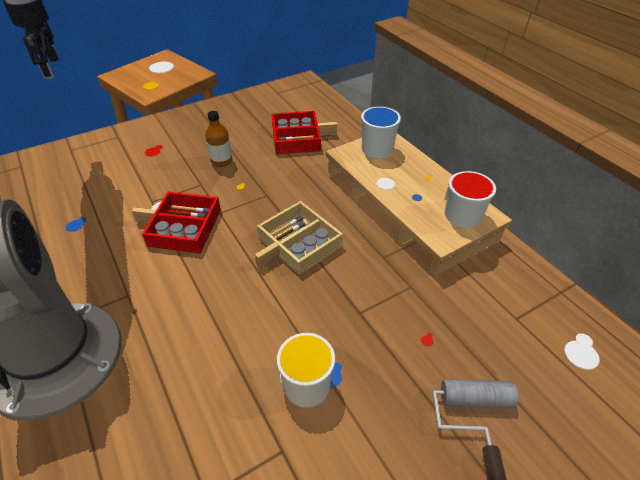

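The scene view shows three tray-shaped things: plywood at (335,258), and red ones at (433,242) and (450,377). In the side view they are at (300,238), (182,222) and (296,132). Only the one at (335,258)/(300,238) is bare plywood, so it is the one meant. The rack's front edge runs from about (327,160) to (437,265) in the side view. I'll confirm with one enlarged crop.

```bash
cat > h.py <<'E'
import numpy as np, cv2
from station import bot, optics
def ray(m,p):
    K=np.array([[m['fx'],0,m['cx']],[0,m['fy'],m['cy']],[0,0,1]])
    u=cv2.undistortPoints(np.array([[p]],float),K,np.array(m['dist']))[0,0]
    T=np.array(m['cam_to_world']); d=T[:3,:3]@[u[0],-u[1],-1]
    return T[:3,3],d/np.linalg.norm(d)
def plane(m,p,z):
    o,d=ray(m,p); return o+d*(z-o[2])/d[2]
def cross(m1,p1,m2,p2):
    o1,a=ray(m1,p1);o2,b=ray(m2,p2)
    s=np.linalg.lstsq(np.c_[a,-b],o2-o1,rcond=None)[0]
    A=o1+s[0]*a;B=o2+s[1]*b
    return (A+B)/2,np.linalg.norm(A-B)
E
python3 - <<'E'
import cv2,numpy as np
a=cv2.imread('pics/side0.png');b=cv2.imread('pics/scene0.png')
A=cv2.resize(a[130:280,240:520],(784,420)[:2] and (784,420),interpolation=cv2.INTER_CUBIC)
cv2.imwrite('pics/c_side.png',A)
E
```

```text
(no output)
```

View pics/c_side.png

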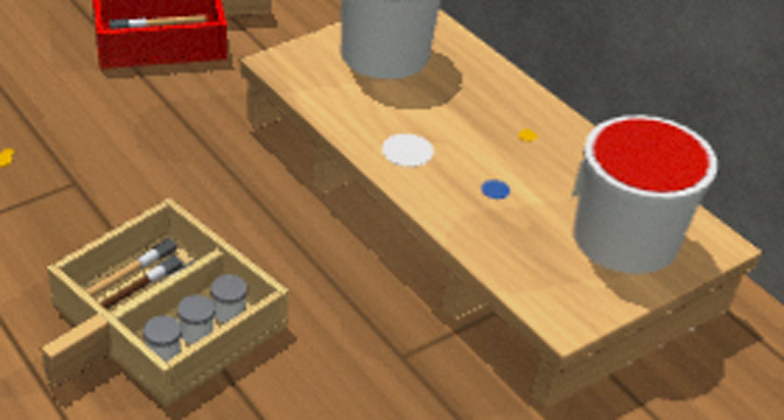

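The crop confirms the pale plywood tray, with its fin pointing to the left and front. Its rim corners are at crop (50,268), (169,203), (287,292) and (168,367). The board's top corners are at (241,62), (563,356) and (759,252).

```bash
python3 - <<'E'
from h import *
m=optics.camera_model('side'); n=optics.camera_model('scene')
f=lambda x,y:(240+(x+.5)/2.8-.5,130+(y+.5)/2.8-.5)
P=lambda l,z:np.array([plane(m,f(*c),z) for c in l])
R=P([(241,62),(563,356),(759,252)],.07); print(R.round(4))
print(np.linalg.norm(R[0]-R[1]),np.linalg.norm(R[2]-R[1]))
T=P([(50,268),(169,203),(287,292),(168,367)],.042);print(T.round(4),[np.linalg.norm(T[i]-T[i-1]).round(4) for i in range(4)])
# scene front? check tray rim two-view, scene rough: 
for a,b in(((50,268),(315,236)),((169,203),(299,263)),((287,292),(354,284)),((168,367),(369,247))):
    print(cross(m,f(*a),n,b))
for a,b in(((563,356),(215,257)),((241,62),(368,323)),((759,252),(147,304))): print(cross(m,f(*a),n,b))
print(optics.camera_model('wrist'))
E
```

```text
[[ 0.7261  0.2162  0.07  ]
 [ 0.7381 -0.2183  0.07  ]
 [ 0.9446 -0.2128  0.07  ]]
0.4346387297677718 0.20658968484982604
[[ 0.4646  0.0864  0.042 ]
 [ 0.587   0.1063  0.042 ]
 [ 0.6157 -0.0359  0.042 ]
 [ 0.4948 -0.0569  0.042 ]] [np.float64(0.1464), np.float64(0.124), np.float64(0.1451), np.float64(0.1227)]
(array([ 0.48085003, -0.00747596,  0.08263588]), np.float64(0.11093946428212677))
(array([0.59873917, 0.02123978, 0.07751934]), np.float64(0.10750241623474698))
(array([ 0.61523524,  0.06256425, -0.00721116]), np.float64(0.12197273469607045))
(array([0.48053177, 0.03384168, 0.00635421]), np.float64(0.12590288932231009))
(array([ 0.73498804, -0.20877891,  0.06456779]), np.float64(0.018993954420637674))
(array([0.72993447, 0.22068819, 0.06538847]), np.float64(0.0018722300830519177))
(array([ 0.94177871, -0.21063577,  0.06942072]), np.float64(0.007075770873015303))
{'fx': 373.98473066098006, 'fy': 373.98473066098006, 'cx': 320.37544403785824, 'cy': 245.9890784366395, 'dist': array([0.01633483, 0.        , 0.        , 0.        , 0.        ]), 'cam_to_world': array([[ 0.28795623, -0.9168529 , -0.27651758,  0.12469145],
       [ 0.95764205,  0.27517641,  0.08485071,  0.66650572],
       [-0.00170451, -0.28923815,  0.95725565,  0.37260402],
       [ 0.        ,  0.        ,  0.        ,  1.        ]])}
```

Request:
drive_tool(
  deltas=[
    {"gripper": 0,"offset": [-0.042,-0.026,0],"angular": [0,0,-0.12]},
    {"gripper": 0,"offset": [-0.085,-0.052,0],"angular": [0,0,-0.24]},
    {"gripper": 0,"offset": [-0.127,-0.078,0],"angular": [0,0,-0.36]},
    {"gripper": 0,"offset": [-0.17,-0.104,0],"angular": [0,0,-0.48]},
    {"gripper": 0,"offset": [-0.212,-0.13,0],"angular": [0,0,-0.59]},
  ],
)

```text
t: 0.6
eef_pos: [0.3609, 0.4591, 0.3036]
tool_rot: [-0.0, -0.088, 0.996, -0.0]
contact_force: [0.5, 0.7, 0.3]
gripper_width: 0.995
grasp_force: 0.0
```

```bash
cat >> h.py <<'E'
from scipy.spatial.transform import Rotation as Ro
def to(p,yaw):
    "shift and turn (move units) from the measured pose to TCP p, tool down, tool y at yaw from world y"
    o=bot.get_obs(); q=o['tool_rot']; R=Ro.from_quat(q,scalar_first=True)
    G=Ro.from_matrix(np.c_[[-np.cos(yaw),-np.sin(yaw),0],[-np.sin(yaw),np.cos(yaw),0],[0,0,-1]])
    print('t',o['t'].__round__(2),'tcp',o['eef_pos'].round(4),'F',o['contact_force'].round(1),'w',round(o['gripper_width'],3))
    print('off',R.inv().apply(np.array(p)-o['eef_pos']).round(4),'ang',((R.inv()*G).as_rotvec()/(np.pi/4)).round(4))
E
python3 - <<'E'
from h import *
to([.44,.007,.30],.175)
E
```

```text
t 0.6 tcp [0.3609 0.4591 0.3036] F [0.5 0.7 0.3] w 0.995
off [ 0.001  -0.459   0.0038] ang [-0.0006 -0.0004  0.0005]
```

Request:
drive_tool(
  deltas=[
    {"gripper": 0,"offset": [0,-0.047,0],"angular": [0,0,0]},
    {"gripper": 0,"offset": [0,-0.094,0],"angular": [0,0,0]},
    {"gripper": 0,"offset": [0,-0.141,0],"angular": [0,0,0]},
    {"gripper": 0,"offset": [0,-0.188,0],"angular": [0,0,0]},
    {"gripper": 0,"offset": [0,-0.235,0],"angular": [0,0,0]},
  ],
)

```text
t: 1.1
eef_pos: [0.3998, 0.2273, 0.3037]
tool_rot: [-0.0, -0.086, 0.996, -0.0]
contact_force: [1.0, 0.3, -0.0]
gripper_width: 0.998
grasp_force: 0.0
```

Request:
drive_tool(
  deltas=[
    {"gripper": 0,"offset": [0,-0.047,0],"angular": [0,0,0]},
    {"gripper": 0,"offset": [0,-0.094,0],"angular": [0,0,0]},
    {"gripper": 0,"offset": [0,-0.141,0],"angular": [0,0,0]},
    {"gripper": 0,"offset": [0,-0.188,0],"angular": [0,0,0]},
    {"gripper": 0,"offset": [0,-0.224,0],"angular": [0,0,0]},
  ],
)

```text
t: 1.6
eef_pos: [0.4379, 0.0058, 0.3039]
tool_rot: [-0.0, -0.085, 0.996, -0.0]
contact_force: [1.1, 0.1, 0.3]
gripper_width: 1.0
grasp_force: 0.0
```

Request:
drive_tool(
  deltas=[
    {"gripper": 0,"offset": [0,0,0],"angular": [0,0,0]},
    {"gripper": 0,"offset": [0,0,0],"angular": [0,0,0]},
    {"gripper": 0,"offset": [0,0,0],"angular": [0,0,0]},
  ],
)

```text
t: 1.9
eef_pos: [0.438, 0.0099, 0.3037]
tool_rot: [-0.0, -0.087, 0.996, 0.0]
contact_force: [0.9, 1.3, 0.0]
gripper_width: 0.996
grasp_force: 0.0
```

```bash
python3 - <<'E'
from h import *
import pickle
to([.44,.007,.30],.175)
m=optics.camera_model('wrist'); im=optics.read_camera('wrist')
cv2.imwrite('pics/w1.png',im); pickle.dump(m,open('w1.pkl','wb'))
E
```

```text
t 1.9 tcp [0.438  0.0099 0.3037] F [0.9 1.3 0. ] w 0.996
off [-0.0015 -0.0032  0.0037] ang [ 0.0004 -0.0006 -0.0022]
```

View pics/w1.png

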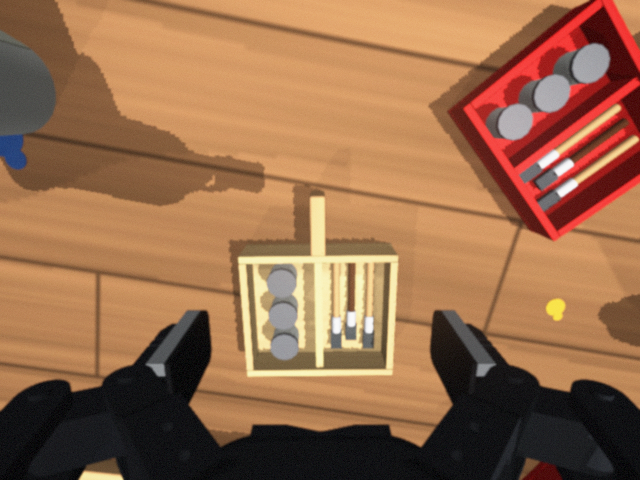

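The wrist view shows the plywood tray with rim corners at about (239,258), (398,257), (393,374) and (247,375). Its fin runs from (317,193) to (318,256), towards the robot (image up). The tub is at the left edge and the red decoy at the upper right.

```bash
cat > meas.py <<'E'
from h import *
import pickle
w=pickle.load(open('w1.pkl','rb')); m=optics.camera_model('side'); n=optics.camera_model('scene')
f=lambda x,y:(240+(x+.5)/2.8-.5,130+(y+.5)/2.8-.5)
W=[(398,257),(393.5,375),(247,376),(239,258)]; S=[(50,268),(169,203),(287,292),(168,367)]; C=[(369,247),(354,284),(299,263),(315,236)]
T=np.array([plane(w,p,.042) for p in W]); print(T.round(4),[np.linalg.norm(T[i]-T[i-1]).round(4) for i in range(4)])
for a,b,c in zip(W,S,C):
    print(*[v for q in (cross(w,a,m,f(*b)),cross(w,a,n,c),cross(m,f(*b),n,c)) for v in (q[0].round(4),q[1].round(4))])
for p in((317.5,193),(318,256)): print('fin',plane(w,p,.042).round(4))
c=T.mean(0); d=(T[1]+T[2]-T[0]-T[3])/2; e=(T[0]+T[1]-T[2]-T[3])/2
print('c',c,'yaw',np.arctan2(d[1],d[0]),np.arctan2(-e[0],e[1]))
E
python3 meas.py
```

```text
[[ 0.4631  0.0867  0.042 ]
 [ 0.5887  0.1116  0.042 ]
 [ 0.6159 -0.0369  0.042 ]
 [ 0.4896 -0.0593  0.042 ]] [np.float64(0.1484), np.float64(0.128), np.float64(0.1509), np.float64(0.1282)]
[0.464  0.0868 0.0414] 0.0015 [0.4626 0.0875 0.0422] 0.002 [0.4638 0.0877 0.0423] 0.003
[0.5914 0.1133 0.0359] 0.0023 [0.5981 0.1172 0.0275] 0.0013 [0.5956 0.1188 0.0274] 0.0041
[ 0.6151 -0.0368  0.0431] 0.0 [ 0.6143 -0.0335  0.0414] 0.0074 [ 0.6153 -0.0319  0.04  ] 0.0054
[ 0.4913 -0.0591  0.0442] 0.0047 [ 0.4907 -0.06    0.0394] 0.0006 [ 0.4946 -0.0576  0.0428] 0.0004
fin [0.4171 0.0026 0.042 ]
fin [0.475 0.013 0.042]
c [0.53931625 0.02552576 0.042     ] yaw 0.1855906549438577 0.18060353334726492
```

Request:
drive_tool(
  deltas=[
    {"gripper": 0,"offset": [0,-0.003,0.044],"angular": [0,0,-0.01]},
    {"gripper": 0,"offset": [0,-0.003,0.088],"angular": [0,0,-0.01]},
    {"gripper": 0,"offset": [0,-0.003,0.132],"angular": [0,0,-0.01]},
    {"gripper": 0,"offset": [0,-0.003,0.17],"angular": [0,0,-0.01]},
    {"gripper": 0,"offset": [0,-0.003,0.195],"angular": [0,0,-0.01]},
  ],
)

```text
t: 2.45
eef_pos: [0.4375, 0.0072, 0.1064]
tool_rot: [-0.002, -0.091, 0.996, 0.0]
contact_force: [-0.5, 0.9, -0.1]
gripper_width: 1.002
grasp_force: 0.0
```

Request:
drive_tool(
  deltas=[
    {"gripper": 0,"offset": [0,0,0.01],"angular": [0,0,0]},
    {"gripper": 0,"offset": [0,0,0.02],"angular": [0,0,0]},
    {"gripper": 0,"offset": [0,0,0.025],"angular": [0,0,0]},
    {"gripper": 0,"offset": [0,0,0.025],"angular": [0,0,0]},
    {"gripper": 0,"offset": [0,0,0.025],"angular": [0,0,0]},
  ],
)

```text
t: 2.95
eef_pos: [0.4393, 0.0059, 0.0847]
tool_rot: [0.001, -0.09, 0.996, 0.0]
contact_force: [-0.2, -0.7, -0.1]
gripper_width: 1.004
grasp_force: 0.0
```

```bash
python3 - <<'E'
from h import *
to([.438,.0068,.082],.182)
E
```

```text
t 2.95 tcp [0.4393 0.0059 0.0847] F [-0.2 -0.7 -0.1] w 1.004
off [0.0011 0.0011 0.0027] ang [ 0.0002  0.0021 -0.0033]
```

Request:
drive_tool(
  deltas=[
    {"gripper": 150,"offset": [0,0,0],"angular": [0,0,0]},
    {"gripper": 190,"offset": [0,0,0],"angular": [0,0,0]},
    {"gripper": 230,"offset": [0,0,0],"angular": [0,0,0]},
    {"gripper": 255,"offset": [0,0,0],"angular": [0,0,0]},
    {"gripper": 255,"offset": [0,0,0],"angular": [0,0,0]},
  ],
  grip_force=30,
)

```text
t: 3.45
eef_pos: [0.4387, 0.0059, 0.084]
tool_rot: [0.0, -0.09, 0.996, 0.0]
contact_force: [-0.5, 2.4, 6.3]
gripper_width: 0.157
grasp_force: 31.5
```

Request:
drive_tool(
  deltas=[
    {"gripper": 255,"offset": [0,0,0],"angular": [0,0,0]},
    {"gripper": 255,"offset": [0,0,0],"angular": [0,0,0]},
    {"gripper": 255,"offset": [0,0,0],"angular": [0,0,0]},
    {"gripper": 255,"offset": [0,0,0],"angular": [0,0,0]},
    {"gripper": 255,"offset": [0,0,0],"angular": [0,0,0]},
  ],
  grip_force=30,
)

```text
t: 3.95
eef_pos: [0.4387, 0.006, 0.084]
tool_rot: [0.0, -0.09, 0.996, 0.0]
contact_force: [-1.9, 1.1, 5.8]
gripper_width: 0.16
grasp_force: 29.9
```

```bash
python3 - <<'E'
from h import *
import pickle
to([.438,.0068,.082],.182)
# rack front edge: two views, refine
m=optics.camera_model('side'); n=optics.camera_model('scene')
sc=cv2.imread('pics/scene0.png'); si=cv2.imread('pics/side0.png')
cv2.imwrite('pics/c_scene.png',cv2.resize(sc[235:405,140:380],(720,510),interpolation=cv2.INTER_CUBIC))
E
```

```text
t 3.95 tcp [0.4387 0.006  0.084 ] F [-1.9  1.1  5.8] w 0.16
off [0.0005 0.0009 0.002 ] ang [ 0.0003  0.     -0.0023]
```

View pics/c_scene.png

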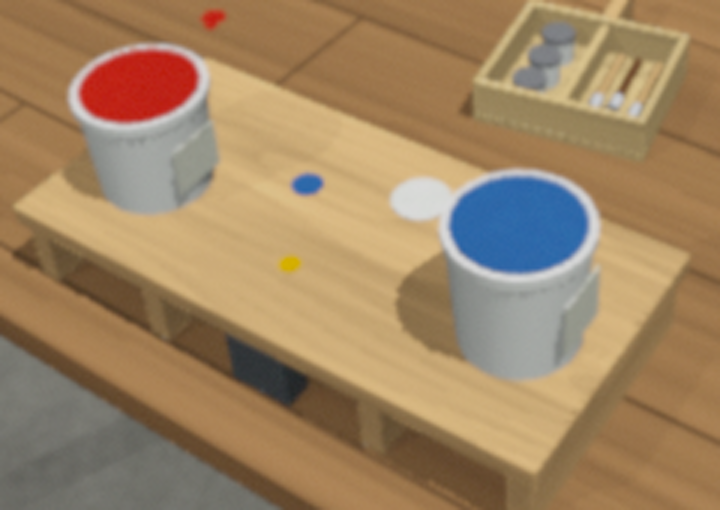

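The crop shows the board's top corners at (215,62), (688,262), (535,470) and (15,207), and the dark stop block at (268,365).

```bash
python3 - <<'E'
from h import *
m=optics.camera_model('side'); n=optics.camera_model('scene')
f=lambda x,y:(240+(x+.5)/2.8-.5,130+(y+.5)/2.8-.5)
g=lambda x,y:(140+(x+.5)/3-.5,235+(y+.5)/3-.5)
C=[(688,260),(213,61),(15,207),(535,472)]
T=np.array([plane(n,g(*c),.07) for c in C]);print(T.round(4))
for a,b in zip([(241,62),(563,356),(759,252)],C): print(cross(m,f(*a),n,g(*b)))
u=lambda v:np.arctan2(v[1],v[0])
print([u(T[0]-T[1])-np.pi/2,u(T[3]-T[2])-np.pi/2,u(T[3]-T[0]),u(T[2]-T[1])],[np.linalg.norm(T[i]-T[i-1]) for i in range(4)])
# cheeks undersides at back (z=.052, rack x 205): centreline check; stop block top at z=.045
print('stop',plane(n,g(268,368),.03))
print('cheek feet',[plane(n,g(*c),.0) for c in((148,328),(182,337),(360,440),(390,450))])
E
```

```text
[[ 0.7297  0.2216  0.07  ]
 [ 0.7339 -0.2102  0.07  ]
 [ 0.9425 -0.2117  0.07  ]
 [ 0.9318  0.2246  0.07  ]]
(array([0.72787008, 0.22013274, 0.06730069]), np.float64(0.0013271871115489568))
(array([ 0.73555851, -0.21483641,  0.06896291]), np.float64(0.00865937496196805))
(array([ 0.94322859, -0.21244346,  0.07033945]), np.float64(0.0021300085093745877))
[np.float64(0.009696001267832433), np.float64(0.024442281494579055), np.float64(0.014928083496944973), np.float64(-0.007350075698238925)] [np.float64(0.2021223413214182), np.float64(0.43179164716379725), np.float64(0.20858568873122837), np.float64(0.43645201155805113)]
stop [0.93220403 0.01484656 0.03      ]
cheek feet [array([ 0.93364529, -0.10228254,  0.        ]), array([ 0.9264275 , -0.07557846,  0.        ]), array([0.92856619, 0.08662822, 0.        ]), array([0.9243415 , 0.10813147, 0.        ])]
```

Request:
drive_tool(
  deltas=[
    {"gripper": 255,"offset": [0,0,-0.001],"angular": [0,0,0]},
    {"gripper": 255,"offset": [0,0,-0.001],"angular": [0,0,0]},
  ],
)

```text
t: 4.15
eef_pos: [0.4384, 0.0058, 0.0847]
tool_rot: [-0.0, -0.09, 0.996, -0.0]
contact_force: [0.3, 1.3, -3.2]
gripper_width: 0.157
grasp_force: 29.2
```

```bash
python3 - <<'E'
from h import *
to([.5391,-.0015,.0845],.023)
E
```

```text
t 4.15 tcp [0.4384 0.0058 0.0847] F [ 0.3  1.3 -3.2] w 0.157
off [-0.0978 -0.0252  0.0001] ang [-0.     -0.0008  0.1992]
```

Request:
drive_tool(
  deltas=[
    {"gripper": 255,"offset": [-0.01,-0.003,0.0003],"angular": [0,0,0.02]},
    {"gripper": 255,"offset": [-0.02,-0.005,0.0003],"angular": [0,0,0.04]},
    {"gripper": 255,"offset": [-0.03,-0.008,0.0003],"angular": [0,0,0.06]},
    {"gripper": 255,"offset": [-0.04,-0.01,0.0003],"angular": [0,0,0.08]},
    {"gripper": 255,"offset": [-0.05,-0.013,0.0003],"angular": [0,0,0.1]},
  ],
)

```text
t: 4.65
eef_pos: [0.4913, 0.0019, 0.0844]
tool_rot: [-0.0, -0.05, 0.999, -0.0]
contact_force: [-2.1, 1.3, -2.5]
gripper_width: 0.159
grasp_force: 29.3
```

```bash
python3 - <<'E'
from h import *
to([.5391,-.0015,.0845],.023)
E
```

```text
t 4.65 tcp [0.4913 0.0019 0.0844] F [-2.1  1.3 -2.5] w 0.159
off [-0.0473 -0.0081 -0.0001] ang [-0.0001 -0.0001  0.0974]
```

Friction is small and the drag is going well.

Request:
drive_tool(
  deltas=[
    {"gripper": 255,"offset": [-0.01,-0.002,0],"angular": [0,0,0.02]},
    {"gripper": 255,"offset": [-0.02,-0.004,0],"angular": [0,0,0.04]},
    {"gripper": 255,"offset": [-0.03,-0.006,0],"angular": [0,0,0.07]},
    {"gripper": 255,"offset": [-0.04,-0.007,0],"angular": [0,0,0.097]},
    {"gripper": 255,"offset": [-0.047,-0.008,0],"angular": [0,0,0.097]},
  ],
)

```text
t: 5.15
eef_pos: [0.5389, -0.0014, 0.0846]
tool_rot: [0.0, -0.012, 1.0, -0.0]
contact_force: [-0.9, -0.7, -3.0]
gripper_width: 0.153
grasp_force: 29.2
```

Request:
drive_tool(
  deltas=[
    {"gripper": 255,"offset": [0,0,0],"angular": [0,0,0]},
    {"gripper": 255,"offset": [0,0,0],"angular": [0,0,0]},
  ],
)

```text
t: 5.35
eef_pos: [0.5382, -0.0014, 0.0846]
tool_rot: [0.0, -0.012, 1.0, -0.0]
contact_force: [-0.1, 0.2, -3.4]
gripper_width: 0.16
grasp_force: 29.2
```

```bash
python3 - <<'E'
from h import *
to([.5391,-.0015,.0845],.023)
s=optics.read_camera('side'); cv2.imwrite('pics/side1.png',s)
cv2.imwrite('pics/side1c.png',cv2.resize(s[130:290,270:530],(780,480),interpolation=cv2.INTER_CUBIC))
E
```

```text
t 5.35 tcp [ 0.5382 -0.0014  0.0846] F [-0.1  0.2 -3.4] w 0.16
off [-0.0009 -0.0001  0.0001] ang [-0.0002  0.0011  0.0021]
```

View pics/side1c.png

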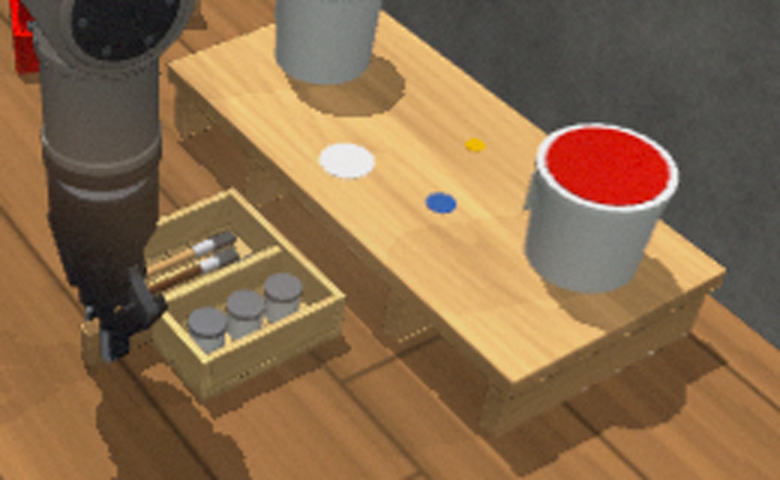

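In the crop the tray's back rim corners are at (233,190) and (344,296). The board's front top edge runs from (168,68) to (513,383). The right bay cheek's front foot spans about (386,338) to (402,345).

```bash
python3 - <<'E'
from h import *
m=optics.camera_model('side')
g=lambda x,y:(270+(x+.5)/3-.5,130+(y+.5)/3-.5)
B=[plane(m,g(*c),.07) for c in((168,68),(513,383),(725,270))]
T=[plane(m,g(*c),.042) for c in((233,189),(345,296),(207,371))]
print(np.round(B+T,4))
u=lambda v:np.arctan2(v[1],v[0])
print('rack yaw',u(B[0]-B[1])-np.pi/2,u(B[2]-B[1]),'tray',u(T[0]-T[1])-np.pi/2,u(T[1]-T[2]),np.linalg.norm(T[0]-T[1]))
print('mids',(B[0]+B[1])/2,(T[0]+T[1])/2)
print('foot',plane(m,g(386,338),0),plane(m,g(402,345),0))
# line fit of the board's front top edge from the image gradient
im=cv2.imread('pics/side1.png').astype(float); hsv=cv2.cvtColor(im.astype(np.uint8),cv2.COLOR_BGR2HSV)
gray=cv2.GaussianBlur(im[:,:,1],(3,3),0)
a=np.array(g(168,68));b=np.array(g(513,383));n=np.array([-(b-a)[1],(b-a)[0]]);n/=np.linalg.norm(n)
pts=[]
for t in np.linspace(.08,.92,60):
    p=a+t*(b-a); s=np.linspace(-4,4,33)
    v=cv2.remap(gray.astype(np.float32),*(np.array([[p+k*n for k in s]],np.float32).transpose(2,0,1)),cv2.INTER_LINEAR)[0]
    d=np.gradient(v); k=np.argmax(abs(d)); pts.append(p+s[k]*n)
P=np.array([plane(m,p,.07)[:2] for p in pts])
for _ in range(3):
    c=np.polyfit(P[:,1],P[:,0],1); r=P[:,0]-np.polyval(c,P[:,1]); P=P[abs(r)<2*r.std()+1e-5]
print('edge fit yaw',-np.arctan(c[0]),'x at y=0',c[1],'rms',r.std(),len(P))
E
```

```text
[[ 0.7248  0.2144  0.07  ]
 [ 0.737  -0.2193  0.07  ]
 [ 0.9458 -0.2134  0.07  ]
 [ 0.7038  0.0774  0.042 ]
 [ 0.7082 -0.0702  0.042 ]
 [ 0.5774 -0.0814  0.042 ]]
rack yaw 0.02822378435317452 0.02809363104177831 tray 0.02968962930853669 0.0850923897644483 0.14772631175706682
mids [ 0.73089931 -0.00244358  0.07      ] [0.70599107 0.00359791 0.042     ]
foot [ 0.73675225 -0.09178185  0.        ] [ 7.42758544e-01 -1.04060719e-01  1.11022302e-16]
edge fit yaw 0.021582309181990923 x at y=0 0.7324286977475266 rms 0.00036856652275345784 58
```

Request:
drive_tool(
  deltas=[
    {"gripper": 255,"offset": [-0.004,-0.003,0],"angular": [0,0,0]},
    {"gripper": 255,"offset": [-0.012,-0.003,0],"angular": [0,0,0]},
    {"gripper": 255,"offset": [-0.02,-0.003,0],"angular": [0,0,0]},
    {"gripper": 255,"offset": [-0.028,-0.003,0],"angular": [0,0,0]},
    {"gripper": 255,"offset": [-0.035,-0.003,0],"angular": [0,0,0]},
  ],
)

```text
t: 5.9
eef_pos: [0.5737, -0.0035, 0.0845]
tool_rot: [0.0, -0.012, 1.0, -0.0]
contact_force: [-0.8, -0.2, -1.8]
gripper_width: 0.158
grasp_force: 29.4
```

```bash
python3 - <<'E'
from h import *
to([.574,-.0035,.0846],.024)
s=optics.read_camera('side'); cv2.imwrite('pics/side2.png',s)
S=cv2.resize(s[170:270,300:450],(750,500),interpolation=cv2.INTER_CUBIC); cv2.imwrite('pics/side2c.png',cv2.convertScaleAbs(S,alpha=1.3))
E
```

```text
t 5.9 tcp [ 0.5737 -0.0035  0.0845] F [-0.8 -0.2 -1.8] w 0.158
off [-0.0002 -0.0001 -0.0001] ang [-0.      0.0003  0.0008]
```

View pics/side2c.png

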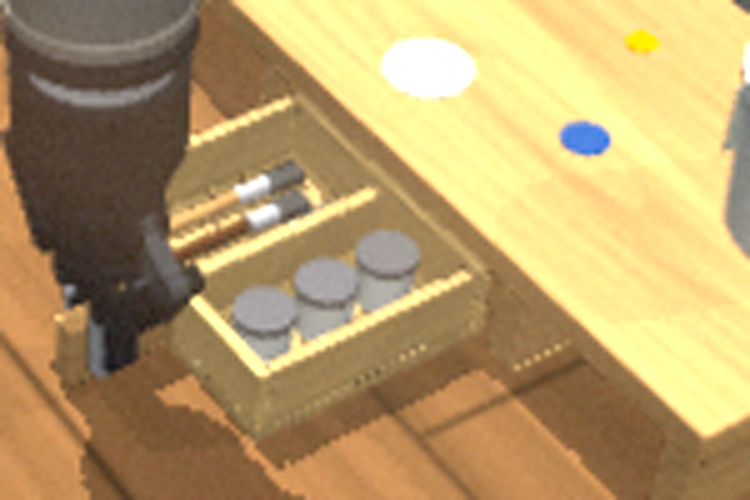

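The tray's back-right rim corner is at crop (487,272). The right cheek's front face spans about x 482 to 512, with its outer front foot at (512,369).

```bash
python3 - <<'E'
from h import *
m=optics.camera_model('side')
g=lambda x,y:(300+(x+.5)/5-.5,170+(y+.5)/5-.5)
for n,p,z in(('tray BR',(487,273),.042),('tray FR',(262,374),.042),('tray FR foot',(259,437),0),('BL',(297,97),.042),('cheek outer foot',(512,370),0),('inner',(482,343),0)): print(n,plane(m,g(*p),z).round(4))
E
```

```text
tray BR [ 0.7404 -0.0738  0.042 ]
tray FR [ 0.6167 -0.074   0.042 ]
tray FR foot [ 0.6177 -0.074  -0.    ]
BL [0.7362 0.0743 0.042 ]
cheek outer foot [ 0.7416 -0.0994  0.    ]
inner [ 0.7403 -0.0783 -0.    ]
```

Request:
drive_tool(
  deltas=[
    {"gripper": 255,"offset": [-0.006,0,0],"angular": [0,0,0]},
    {"gripper": 255,"offset": [-0.012,0,0],"angular": [0,0,0]},
    {"gripper": 255,"offset": [-0.018,0,0],"angular": [0,0,0]},
    {"gripper": 255,"offset": [-0.024,0,0],"angular": [0,0,0]},
    {"gripper": 255,"offset": [-0.03,0,0],"angular": [0,0,0]},
  ],
)

```text
t: 6.45
eef_pos: [0.6033, -0.0027, 0.0845]
tool_rot: [-0.0, -0.012, 1.0, 0.0]
contact_force: [-3.0, 0.5, -3.1]
gripper_width: 0.159
grasp_force: 29.4
```

Request:
drive_tool(
  deltas=[
    {"gripper": 255,"offset": [-0.002,0,0],"angular": [0,0,0]},
    {"gripper": 255,"offset": [-0.004,0,0],"angular": [0,0,0]},
    {"gripper": 255,"offset": [-0.006,0,0],"angular": [0,0,0]},
    {"gripper": 255,"offset": [-0.008,0,0],"angular": [0,0,0]},
    {"gripper": 255,"offset": [-0.01,0,0],"angular": [0,0,0]},
  ],
)

```text
t: 6.95
eef_pos: [0.6129, -0.0025, 0.0846]
tool_rot: [-0.0, -0.012, 1.0, 0.0]
contact_force: [-1.9, 0.2, -2.3]
gripper_width: 0.159
grasp_force: 29.4
```

Request:
drive_tool(
  deltas=[
    {"gripper": 255,"offset": [-0.0012,0,0],"angular": [0,0,0]},
    {"gripper": 255,"offset": [-0.0024,0,0],"angular": [0,0,0]},
    {"gripper": 255,"offset": [-0.0036,0,0],"angular": [0,0,0]},
    {"gripper": 255,"offset": [-0.0048,0,0],"angular": [0,0,0]},
    {"gripper": 255,"offset": [-0.006,0,0],"angular": [0,0,0]},
  ],
)

```text
t: 7.45
eef_pos: [0.6189, -0.0023, 0.0846]
tool_rot: [-0.0, -0.012, 1.0, 0.0]
contact_force: [-1.7, 0.2, -2.3]
gripper_width: 0.158
grasp_force: 29.4
```

Request:
drive_tool(
  deltas=[
    {"gripper": 255,"offset": [-0.0012,0,0],"angular": [0,0,0]},
    {"gripper": 255,"offset": [-0.0024,0,0],"angular": [0,0,0]},
    {"gripper": 255,"offset": [-0.0036,0,0],"angular": [0,0,0]},
    {"gripper": 255,"offset": [-0.0048,0,0],"angular": [0,0,0]},
    {"gripper": 255,"offset": [-0.006,0,0],"angular": [0,0,0]},
  ],
)

```text
t: 7.95
eef_pos: [0.6249, -0.0022, 0.0846]
tool_rot: [0.0, -0.012, 1.0, 0.0]
contact_force: [-0.9, 0.2, -2.4]
gripper_width: 0.158
grasp_force: 29.4
```

Request:
drive_tool(
  deltas=[
    {"gripper": 255,"offset": [-0.001,0,0],"angular": [0,0,0]},
    {"gripper": 255,"offset": [-0.002,0,0],"angular": [0,0,0]},
    {"gripper": 255,"offset": [-0.003,0,0],"angular": [0,0,0]},
    {"gripper": 255,"offset": [-0.004,0,0],"angular": [0,0,0]},
    {"gripper": 255,"offset": [-0.005,0,0],"angular": [0,0,0]},
  ],
)

```text
t: 8.45
eef_pos: [0.6299, -0.0021, 0.0846]
tool_rot: [-0.0, -0.012, 1.0, 0.0]
contact_force: [-2.3, -0.2, -2.1]
gripper_width: 0.157
grasp_force: 29.4
```

Request:
drive_tool(
  deltas=[
    {"gripper": 255,"offset": [-0.001,0,0],"angular": [0,0,0]},
    {"gripper": 255,"offset": [-0.002,0,0],"angular": [0,0,0]},
    {"gripper": 255,"offset": [-0.003,0,0],"angular": [0,0,0]},
    {"gripper": 255,"offset": [-0.004,0,0],"angular": [0,0,0]},
    {"gripper": 255,"offset": [-0.005,0,0],"angular": [0,0,0]},
  ],
)

```text
t: 8.95
eef_pos: [0.6349, -0.0019, 0.0846]
tool_rot: [-0.0, -0.012, 1.0, 0.0]
contact_force: [-1.5, 0.0, -2.9]
gripper_width: 0.158
grasp_force: 29.4
```

No contact yet (tray back about 71 mm in).

Request:
drive_tool(
  deltas=[
    {"gripper": 255,"offset": [-0.001,0,0],"angular": [0,0,0]},
    {"gripper": 255,"offset": [-0.002,0,0],"angular": [0,0,0]},
    {"gripper": 255,"offset": [-0.003,0,0],"angular": [0,0,0]},
    {"gripper": 255,"offset": [-0.004,0,0],"angular": [0,0,0]},
    {"gripper": 255,"offset": [-0.005,0,0],"angular": [0,0,0]},
  ],
)

```text
t: 9.45
eef_pos: [0.6399, -0.0018, 0.0846]
tool_rot: [-0.0, -0.012, 1.0, -0.0]
contact_force: [-2.6, 0.4, -3.0]
gripper_width: 0.163
grasp_force: 29.4
```

Request:
drive_tool(
  deltas=[
    {"gripper": 255,"offset": [-0.001,0,0],"angular": [0,0,0]},
    {"gripper": 255,"offset": [-0.002,0,0],"angular": [0,0,0]},
    {"gripper": 255,"offset": [-0.003,0,0],"angular": [0,0,0]},
    {"gripper": 255,"offset": [-0.004,0,0],"angular": [0,0,0]},
    {"gripper": 255,"offset": [-0.005,0,0],"angular": [0,0,0]},
  ],
)

```text
t: 9.95
eef_pos: [0.6449, -0.0017, 0.0846]
tool_rot: [-0.0, -0.012, 1.0, 0.0]
contact_force: [-1.1, -0.5, -2.6]
gripper_width: 0.159
grasp_force: 29.4
```

Request:
drive_tool(
  deltas=[
    {"gripper": 255,"offset": [-0.001,0,0],"angular": [0,0,0]},
    {"gripper": 255,"offset": [-0.002,0,0],"angular": [0,0,0]},
    {"gripper": 255,"offset": [-0.003,0,0],"angular": [0,0,0]},
    {"gripper": 255,"offset": [-0.004,0,0],"angular": [0,0,0]},
    {"gripper": 255,"offset": [-0.005,0,0],"angular": [0,0,0]},
  ],
)

```text
t: 10.45
eef_pos: [0.6499, -0.0016, 0.0846]
tool_rot: [-0.0, -0.012, 1.0, 0.0]
contact_force: [-1.2, -0.4, -2.6]
gripper_width: 0.157
grasp_force: 29.4
```

Request:
drive_tool(
  deltas=[
    {"gripper": 255,"offset": [-0.001,0,0],"angular": [0,0,0]},
    {"gripper": 255,"offset": [-0.002,0,0],"angular": [0,0,0]},
    {"gripper": 255,"offset": [-0.003,0,0],"angular": [0,0,0]},
    {"gripper": 255,"offset": [-0.004,0,0],"angular": [0,0,0]},
  ],
)

```text
t: 10.85
eef_pos: [0.6539, -0.0014, 0.0846]
tool_rot: [0.0, -0.012, 1.0, 0.0]
contact_force: [-1.8, 0.2, -2.3]
gripper_width: 0.157
grasp_force: 29.4
```

Request:
drive_tool(
  deltas=[
    {"gripper": 255,"offset": [-0.001,0,0],"angular": [0,0,0]},
    {"gripper": 255,"offset": [-0.002,0,0],"angular": [0,0,0]},
    {"gripper": 255,"offset": [-0.003,0,0],"angular": [0,0,0]},
    {"gripper": 255,"offset": [-0.004,0,0],"angular": [0,0,0]},
  ],
)

```text
t: 11.25
eef_pos: [0.6579, -0.0013, 0.0846]
tool_rot: [-0.0, -0.012, 1.0, 0.0]
contact_force: [-1.0, -0.4, -2.7]
gripper_width: 0.159
grasp_force: 29.4
```

Request:
drive_tool(
  deltas=[
    {"gripper": 255,"offset": [-0.001,0,0],"angular": [0,0,0]},
    {"gripper": 255,"offset": [-0.002,0,0],"angular": [0,0,0]},
    {"gripper": 255,"offset": [-0.003,0,0],"angular": [0,0,0]},
    {"gripper": 255,"offset": [-0.004,0,0],"angular": [0,0,0]},
  ],
)

```text
t: 11.65
eef_pos: [0.6619, -0.0013, 0.0846]
tool_rot: [-0.0, -0.012, 1.0, 0.0]
contact_force: [-1.8, 0.0, -2.7]
gripper_width: 0.155
grasp_force: 29.4
```

Request:
drive_tool(
  deltas=[
    {"gripper": 255,"offset": [-0.001,0,0],"angular": [0,0,0]},
    {"gripper": 255,"offset": [-0.002,0,0],"angular": [0,0,0]},
    {"gripper": 255,"offset": [-0.003,0,0],"angular": [0,0,0]},
    {"gripper": 255,"offset": [-0.004,0,0],"angular": [0,0,0]},
  ],
)

```text
t: 12.05
eef_pos: [0.6659, -0.0011, 0.0846]
tool_rot: [-0.0, -0.012, 1.0, 0.0]
contact_force: [-2.3, -0.2, -2.2]
gripper_width: 0.158
grasp_force: 29.4
```

Request:
drive_tool(
  deltas=[
    {"gripper": 255,"offset": [-0.001,0,0],"angular": [0,0,0]},
    {"gripper": 255,"offset": [-0.002,0,0],"angular": [0,0,0]},
    {"gripper": 255,"offset": [-0.003,0,0],"angular": [0,0,0]},
  ],
)

```text
t: 12.35
eef_pos: [0.6685, -0.0011, 0.0845]
tool_rot: [-0.0, -0.012, 1.0, 0.0]
contact_force: [-4.0, -0.2, -1.5]
gripper_width: 0.16
grasp_force: 29.5
```

Request:
drive_tool(
  deltas=[
    {"gripper": 255,"offset": [0,0,0],"angular": [0,0,0]},
    {"gripper": 255,"offset": [0,0,0],"angular": [0,0,0]},
  ],
)

```text
t: 12.55
eef_pos: [0.6687, -0.0011, 0.0845]
tool_rot: [-0.0, -0.012, 1.0, 0.0]
contact_force: [-2.5, 0.1, -1.9]
gripper_width: 0.158
grasp_force: 29.5
```

Request:
drive_tool(
  deltas=[
    {"gripper": 255,"offset": [-0.001,0,0],"angular": [0,0,0]},
    {"gripper": 255,"offset": [-0.001,0,0],"angular": [0,0,0]},
  ],
)

```text
t: 12.75
eef_pos: [0.6697, -0.001, 0.0845]
tool_rot: [-0.0, -0.012, 1.0, 0.0]
contact_force: [-3.7, 0.3, -2.8]
gripper_width: 0.156
grasp_force: 29.5
```

Request:
drive_tool(
  deltas=[
    {"gripper": 255,"offset": [-0.001,0,0],"angular": [0,0,0]},
    {"gripper": 255,"offset": [-0.002,0,0],"angular": [0,0,0]},
  ],
)

```text
t: 12.95
eef_pos: [0.6715, -0.001, 0.0845]
tool_rot: [-0.0, -0.012, 1.0, 0.0]
contact_force: [-5.2, 0.0, -2.0]
gripper_width: 0.158
grasp_force: 29.5
```

Request:
drive_tool(
  deltas=[
    {"gripper": 255,"offset": [0,0,0],"angular": [0,0,0]},
    {"gripper": 255,"offset": [0,0,0],"angular": [0,0,0]},
  ],
)

```text
t: 13.15
eef_pos: [0.6717, -0.001, 0.0845]
tool_rot: [-0.0, -0.012, 1.0, 0.0]
contact_force: [-5.1, -0.1, -2.2]
gripper_width: 0.154
grasp_force: 29.5
```

Request:
drive_tool(
  deltas=[
    {"gripper": 255,"offset": [0.001,0,0],"angular": [0,0,0]},
    {"gripper": 255,"offset": [0.0025,0,0.0003],"angular": [0,0,0]},
    {"gripper": 255,"offset": [0.0025,0,0.0003],"angular": [0,0,0]},
  ],
)

```text
t: 13.45
eef_pos: [0.6697, -0.001, 0.0845]
tool_rot: [0.001, -0.012, 1.0, 0.0]
contact_force: [-1.2, 0.4, -2.5]
gripper_width: 0.159
grasp_force: 29.4
```

Request:
drive_tool(
  deltas=[
    {"gripper": 235,"offset": [0,0,0],"angular": [0,0,0]},
    {"gripper": 200,"offset": [0,0,0],"angular": [0,0,0]},
    {"gripper": 160,"offset": [0,0,0],"angular": [0,0,0]},
    {"gripper": 120,"offset": [0,0,0],"angular": [0,0,0]},
    {"gripper": 120,"offset": [0,0,0],"angular": [0,0,0]},
  ],
)

```text
t: 13.95
eef_pos: [0.6698, -0.0011, 0.0847]
tool_rot: [0.001, -0.012, 1.0, -0.0]
contact_force: [-0.6, -0.4, -0.3]
gripper_width: 0.53
grasp_force: 0.0
```

Request:
drive_tool(
  deltas=[
    {"gripper": 120,"offset": [0,0,0],"angular": [0,0,0]},
    {"gripper": 120,"offset": [0,0,-0.01],"angular": [0,0,0]},
    {"gripper": 120,"offset": [0,0,-0.03],"angular": [0,0,0]},
    {"gripper": 120,"offset": [0,0,-0.06],"angular": [0,0,0]},
    {"gripper": 120,"offset": [0,0,-0.09],"angular": [0,0,0]},
  ],
)

```text
t: 14.45
eef_pos: [0.6692, -0.0012, 0.1757]
tool_rot: [-0.0, -0.012, 1.0, -0.0]
contact_force: [-0.9, -0.6, 0.0]
gripper_width: 0.527
grasp_force: 0.0
```

Request:
drive_tool(
  deltas=[
    {"gripper": 120,"offset": [0.03,0,-0.03],"angular": [0,0,0]},
    {"gripper": 120,"offset": [0.07,0,-0.05],"angular": [0,0,0]},
    {"gripper": 120,"offset": [0.11,0,-0.07],"angular": [0,0,0]},
    {"gripper": 120,"offset": [0.15,0,-0.09],"angular": [0,0,0]},
    {"gripper": 120,"offset": [0.15,0,-0.09],"angular": [0,0,0]},
  ],
)

```text
t: 14.95
eef_pos: [0.5159, -0.0057, 0.267]
tool_rot: [0.001, -0.012, 1.0, 0.001]
contact_force: [1.0, 0.3, -0.5]
gripper_width: 0.529
grasp_force: 0.0
```

```bash
python3 - <<'E'
from h import *
import pickle
to([.574,-.0035,.0846],.024)
m=optics.camera_model('wrist'); w=optics.read_camera('wrist'); pickle.dump(m,open('w2.pkl','wb'))
s=optics.read_camera('side')
cv2.imwrite('pics/end.png',np.hstack([cv2.resize(w,(400,300)),cv2.resize(s[130:280,260:460],(400,300),interpolation=cv2.INTER_CUBIC)]))
E
```

```text
t 14.95 tcp [ 0.5159 -0.0057  0.267 ] F [ 1.   0.3 -0.5] w 0.529
off [-0.0579  0.0004  0.1825] ang [ 0.0027  0.0016 -0.0008]
```

View pics/end.png

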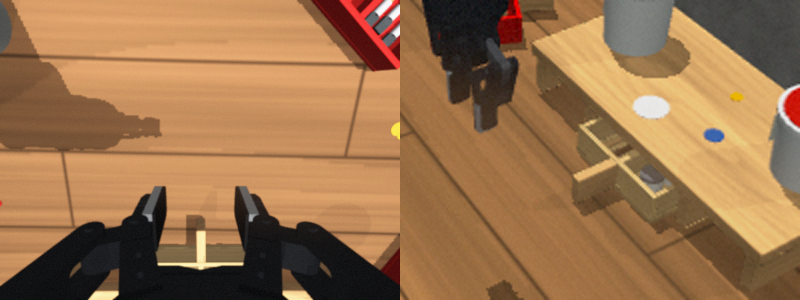

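The end view shows the tray in the middle bay with the gripper clear. The front rim runs from about (583,121) to (641,193), and the fin's outer end is at (573,178).

```bash
python3 - <<'E'
from h import *
m=optics.camera_model('side')
g=lambda x,y:(260+(x-400+.5)/2-.5,130+(y+.5)/2-.5)
a,b,c=[plane(m,g(*p),.042) for p in((582,121),(642,194),(573,178))]
print(a.round(4),b.round(4),c.round(4),'yaw',np.arctan2(b[0]-a[0],a[1]-b[1]),np.linalg.norm(a-b),'front mid',(a+b)/2,'expected x .707')
# did it move between two frames?
f1=optics.read_camera('side').astype(int); f2=optics.read_camera('side').astype(int)
print(abs(f1-f2)[180:240,340:400].mean(), bot.get_obs()['t'])
E
```

```text
[0.7161 0.0808 0.042 ] [ 0.7036 -0.0615  0.042 ] [0.6507 0.0009 0.042 ] yaw -0.08742412350363482 0.14283914796661248 front mid [0.70982886 0.00963042 0.042     ] expected x .707
1.9175 15.15
```

The 143 mm edge is too short, so I picked the right corner badly. I'll take an enlarged look to check squareness.

```bash
python3 - <<'E'
from h import *
s=optics.read_camera('side')
cv2.imwrite('pics/end2.png',cv2.resize(s[180:250,335:415],(800,600)[:1]*1+(700,) if 0 else (640,560),interpolation=cv2.INTER_CUBIC))
E
```

```text
(no output)
```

View pics/end2.png

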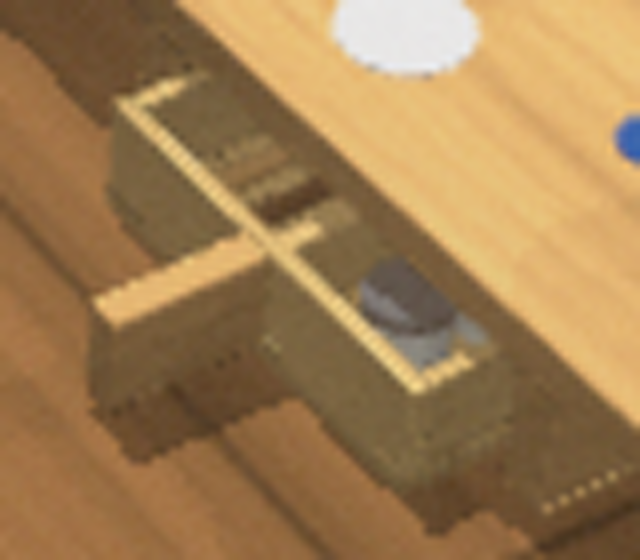

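The front rim's outer corners are at crop (116,101) and (416,394). The fin's top runs from (104,311) to the wall at (257,240).

```bash
python3 - <<'E'
from h import *
m=optics.camera_model('side')
g=lambda x,y:(335+(x+.5)/8-.5,180+(y+.5)/8-.5)
a,b,c,d=[plane(m,g(*p),.042) for p in((116,101),(416,394),(104,311),(257,240))]
print(a.round(4),b.round(4),'yaw',np.arctan2(b[0]-a[0],a[1]-b[1]),np.linalg.norm(a-b),(a+b)/2)
v=d-c;print('fin',c,np.arctan2(v[1],v[0]),np.linalg.norm(v))
E
```

```text
[0.7084 0.0768 0.042 ] [ 0.7109 -0.0737  0.042 ] yaw 0.01668586513354828 0.15046849235325796 [0.70969265 0.00153967 0.042     ]
fin [6.53842916e-01 2.48806436e-04 4.20000000e-02] 0.04166694091923081 0.055560487717426735
```

The tray is square (0.017 rad against the rack's 0.022 to 0.028). Its front edge is at x = 0.710 against 0.707 expected, so it did not spring back.

```bash
python3 -c "
from station import bot; print(bot.hand_in())"
```

```text
the job is handed in; nothing more can be done
None
```

I slid the plywood tray back end first into the middle bay, pressed it lightly against the sprung stop (an estimated 2.5 N), let go and handed the job in at about 15 s; the last view showed it square and not sprung back, but hand-in gave no verdict.

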